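# Check the inner gate of the argon pass box, then open the outer gate

### The arm

A 7-joint arm with a two-finger parallel gripper is mounted at the origin on a cart in front of the work surface, level with it; the furniture and walls round the work are solid. World frame = base frame: x ahead of the robot, y to its left, z up, the work surface at z = 0. Lengths are in mm, angles in rad, forces in N, time in s.
With the tool pointing down it reaches from about 400 to 900 mm from the base axis. Payload 5.6 kg.
Tool frame: the origin (TCP) lies at the very end of the fingers, on their centre line; the grasp point (between the pads) lies 19 mm behind it (tcp_to_grasp is the distance from the TCP to the grasp point, in mm); z points along the fingers, y is the line along which they close (so a half turn about z gives the same grasp; the last joint's range is limited). The gripper opens to 92 mm and grips with 3 to 60 N. Pads are 20 mm wide; open, the fingers measure 128 mm over their backs; the gripper's body (75 mm by 189 mm) begins 69 mm behind the grasp point.
Start: joints at [1.181, 0.468, -0.012, 1.603, 0.006, 1.071, -0.056], TCP at [220.888, -611.324, 214.592] pointing down, gripper open.
Joint ranges: [-2.53, 2.53], [-0.31, 2.02], [-1.57, 1.55], [0.28, 2.44], [-1.29, 4.43], [0.15, 1.84], [-2.92, 2.92]. Speed limits (rad/s): [2.57, 2.57, 3.14, 3.14, 3.14, 3.14, 3.14].

### API

Orientations are given as a unit quaternion [w, x, y, z].
In Python, from bench import * gives the robot as it stands.
- The arm moves only by the tool drive_tool, never from a script. Its argument "rows" is a list of rows, each an object of numbers: "ax", "ay", "az": the turn, a rotation vector about the tool's x, y, z in rad; "x", "y", "z": the shift along the tool's x, y, z in m; "claw": the finger opening in m, from 0 to 0.0919. A call has 1 to 12 rows; each row shifts and turns the commanded pose from where the row before left it, along the tool's axes as they then stand; what a row does not reach is not made up. A row lasts 1/10 s, in which the tool goes at most 50 mm and 8.59 degrees, less where a joint would pass 70% of its speed; a pose out of reach is approached as far as the arm can. A call is refused whole if a number of a shift passes 0.05 or a number of a turn 0.15, either way. A call with a gripper value outside its range is refused whole. The fingers move at their own pace and stop on an object; "squeeze" is the grip in N (left out, the last holds). Time passes only in rows, so rows that do not move let the fingers close. It gives the time, the measured TCP pose, the force, the opening and the grip force at its end, in the units of the state.
- sense(): the state, without advancing time (a new reading comes with each control period).
- read_camera(name): name is "scene" or "top" or "wrist"; returns (picture, depth): 420x560x3 uint8, red, green, blue; 420x560 float32, mm along the optical axis (not along the pixel's ray), 0 where there is no reading.
- calibration(name): a dict with "vfov" (degrees; the focal length in pixels is half the picture's height over the tangent of half this angle, whatever the lens; pixels are square), "cx", "cy" (the principal point, pixels), "dist" ([k1, k2, p1, p2, k3] as OpenCV has them; the pictures are not rectified), "R" (3x3) and "t" (3): a world point X has camera coordinates R X + t; the wrist camera has in their place "T_tool_cam" (4x4, takes a point from camera to tool coordinates, whose origin is the TCP and whose axes are the flange's). Camera axes: x right, y down, z forward; pixel columns grow to the right and rows downward; lengths in mm; the calibration is good to about 2 mm. A picture is of the moment at which its call begins: read the wrist's pose just before it. calibration takes no time and is no camera call.
- finish_job(): hands the job in; it is judged then, once.
The state is a dict: "t": time; "q": joint angles; "dq": joint speeds; "effort": joint torques, N m; "tcp_pos": TCP position; "ee_rot": TCP orientation; "contact_force": force on the tool from outside, world axes, zero at the start; "ft_torque": the same for the moment, N m; "grip_width": finger opening in mm; "grip_force": force on a finger pad.
Only numpy, scipy, OpenCV 4.12 (cv2) and the standard library are available. Lean on these libraries where they do the work, as an engineer would, in place of code of your own. Each camera call takes 0.05 s, during which the arm holds its last target. There are 200 camera calls.

### The job

The tube offcut in the argon pass box is to be taken out, so its outer door (red knob) has to be opened without letting air into the purge chamber. First make sure by touch that the inner door (blue knob) is shut, even if it looks so: press its knob towards shut, away from the robot, until you feel the door firm against its stop. Only then slide the outer door fully open towards the robot, leave the inner door shut and let go of both.

Things in the scene. Friction and masses are not known exactly. Their poses are not given: they have to be found in the camera images.
- inner_door (a joint): Opening of the inner door, m: 0 = shut against its firm stop, 0.070 = fully open; starts anywhere from shut to 20 mm ajar. An upright steel plate sliding level in a frame across the pass box; it stays where left (friction about 1.2 N), and a push of clearly more than that without movement means that it is shut.
- outer_door (a joint): Opening of the outer door, m: 0 = shut (its start), 0.070 = fully open at its end stop. Same kind of door, friction about 1.2 N.
- inner_door_knob (a point): Centre of the inner door's blue knob, beside the white purge chamber (wall 75 mm off in +y, 135 mm high) at the box's left end. Upright post on the door's top edge, 22 mm thick, 50 mm high; point on its axis half-way up, 111 mm above the table, 26 mm above the box's top rails. Site x axis lies along the slide: +x (away from the robot) shuts, -x opens; y points to the chamber, z up.
- outer_door_knob (a point): Centre of the outer door's red knob, at the box's free right end, 140 mm from the inner door in -y. Same upright post (22 mm thick, 50 mm high, point on its axis half-way up, 111 mm above the table, 26 mm above the top rails) and same axes: +x shuts, -x (towards the robot) opens.

How it is judged:
By the outcome, as a careful person would: the job done as asked, in the order asked, and still so for the second after the job is handed in, with the robot touching nothing.
It also fails if it takes over 42 s, if anything falls off the work surface, if the arm or the gripper's body presses on something with over 40 N, if the wrist force passes 120 N, or if a joint passes its speed limit or range.

## Working session

There is one attempt and no reset: what is moved stays moved. The work goes in short steps, Python scripts to look and compute and a tool call to move; the robot and the scene stay as the last step left them, time stands still between calls to the robot, and variables do not carry over. Pictures are saved under pics/ and viewed, at most 10 in all, crops included, and the job is handed in when it is done.

Besides the shell and the picture viewer there is one more tool, called after "Emit:" by a JSON object that holds its "op" and its "data", one argument or row to a line. drive_tool: Moves the arm, as the interface text tells. Its arguments: {"type":"object","properties":{"rows":{"type":"array","items":{"type":"object","properties":{"ax":{"type":"number"},"ay":{"type":"number"},"az":{"type":"number"},"x":{"type":"number"},"y":{"type":"number"},"z":{"type":"number"},"claw":{"type":"number"}}}},"squeeze":{"type":"number"}},"required":["rows"]}

```bash
mkdir -p pics; cat > h.py <<'E'
from bench import *
import numpy as np, cv2
def K(c,shape=(420,560)):
    f=shape[0]/2/np.tan(np.radians(c["vfov"])/2)
    return np.array([[f,0,c["cx"]],[0,f,c["cy"]],[0,0,1.]])
def pts(c,uv,d):
    n=cv2.undistortPoints(np.array(uv,float).reshape(-1,1,2),K(c),np.array(c["dist"])).reshape(-1,2)
    X=np.c_[n,np.ones(len(n))]*np.array(d).reshape(-1,1)
    return (X-np.array(c["t"]))@np.array(c["R"])
E
python3 - <<'E'
from h import *
s=sense();print(s["t"],s["tcp_pos"],s["ee_rot"],s["contact_force"])
ims=[]
for n in("scene","top"):
    im,d=read_camera(n);c=calibration(n);cv2.imwrite(f"pics/{n}.png",im[:,:,::-1])
    np.savez(f"{n}.npz",im=im,d=d)
    hsv=cv2.cvtColor(im,cv2.COLOR_RGB2HSV)
    for col,ok in(("blue",(hsv[...,0]>100)&(hsv[...,0]<130)),("red",(hsv[...,0]<6)|(hsv[...,0]>174))):
        m=(ok&(hsv[...,1]>130)&(hsv[...,2]>60)).astype(np.uint8)
        k,l,st,ce=cv2.connectedComponentsWithStats(m)
        for i in range(1,k):
            if st[i,4]<25: continue
            v,u=np.where((l==i)&(d>0))
            if len(u)==0: continue
            P=pts(c,np.c_[u,v],d[v,u])
            print(n,col,st[i],ce[i].round(1),"med",np.median(P,0).round(),"lo",np.percentile(P,3,axis=0).round(),"hi",np.percentile(P,97,axis=0).round())
E
```

```text
0.0 [ 220.62946187 -610.76717168  213.63128992] [-8.85351317e-04  9.85015545e-01  1.72463170e-01 -2.15482922e-04] [-0.54023522  0.38151632 -0.23105919]
scene blue [412 110  14   7  71] [418.5 112.5] med [ 542. -758.   12.] lo [ 529. -774.    4.] hi [ 555. -740.   17.]
scene blue [266 233  13  29 325] [271.6 247.4] med [510.  37. 117.] lo [503.  25.  88.] hi [521.  41. 133.]
scene red [318  49  30  13 191] [332.8  57.1] med [ 770. -637.  159.] lo [ 748. -679.  150.] hi [ 815. -627.  166.]
scene red [510 139  14  14 103] [516.9 145.2] med [ 259. -603.   78.] lo [ 251. -629.   70.] hi [ 269. -587.   81.]
scene red [296 186  12  27 298] [301.4 198.6] med [ 538. -101.  113.] lo [ 531. -257.   -3.] hi [640. -97. 133.]
top blue [16 85 11  9 31] [20.6 89. ] med [788. 403.  70.] lo [785. 397.  49.] hi [791. 410.  91.]
top blue [211 239  15  14 155] [218.  245.5] med [513.  29. 135.] lo [504.  20. 109.] hi [522.  39. 138.]
top red [ 0 53  6 20 91] [ 2.  62.6] med [805. 394. 158.] lo [793. 392. 151.] hi [819. 399. 169.]
top red [296 223  15  14 155] [303.  229.7] med [ 540. -106.  135.] lo [ 532. -117.   84.] hi [550. -96. 138.]
```

```bash
cd pics; python3 -c "
import cv2,numpy as np
a=cv2.imread('scene.png');b=cv2.imread('top.png')
cv2.imwrite('both.png',cv2.resize(np.vstack([a,b]),None,fx=.714,fy=.714))"
```

```text
(no output)
```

View pics/both.png

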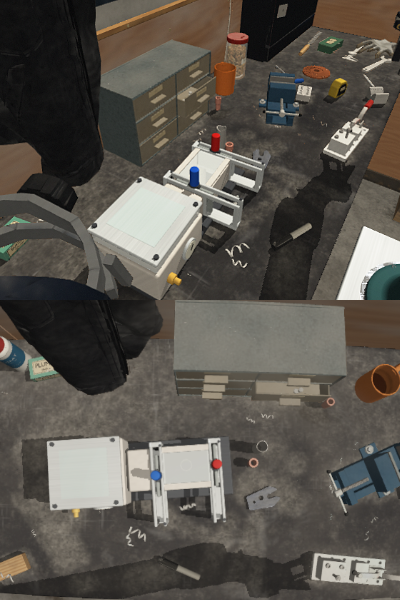

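The scene shows the box with the blue knob at scene (272,247) and top (218,245), and the red knob at scene (301,199) and top (303,230). The top view has +x up and −y right. Both knob tops measure about 136 mm, as they should. Next I need the direction of the slide.

```bash
python3 - <<'E'
from h import *
z=np.load("top.npz");im,d=z["im"],z["d"];c=calibration("top")
v,u=np.where(d>0);P=pts(c,np.c_[u,v],d[v,u])
# chamber roof & top rails
def rect(m,n):
    H=np.zeros((420,560),np.uint8);H[v[m],u[m]]=1
    k,l,st,ce=cv2.connectedComponentsWithStats(H)
    for i in range(1,k):
        if st[i,4]<80: continue
        vv,uu=np.where(l==i);Q=pts(c,np.c_[uu,vv],d[vv,uu])[:,:2].astype(np.float32)
        print(n,st[i],cv2.minAreaRect(Q),np.median(d[vv,uu]))
reg=(P[:,0]>380)&(P[:,0]<680)&(P[:,1]>-200)&(P[:,1]<350)
rect(reg&(abs(P[:,2]-135)<8),"roof"); rect(reg&(abs(P[:,2]-84)<8),"rails")
for n in("chamber",):
    g=cv2.resize(im[190:320,20:340],None,fx=2.5,fy=2.5,interpolation=cv2.INTER_CUBIC);cv2.imwrite("pics/crop.png",g[:,:,::-1])
s=sense();w,x,y,zz=s["ee_rot"];from scipy.spatial.transform import Rotation as R
print(R.from_quat([x,y,zz,w]).as_matrix().round(3))
E
```

```text
roof [   65   191   108   104 10006] ((514.7128295898438, 191.8144073486328), (158.83795166015625, 168.6053924560547), 5.16851806640625) 805.84814
roof [297 223  14  14 145] ((540.5091552734375, -106.01786804199219), (21.296630859375, 20.250164031982422), 60.52623748779297) 810.6705
roof [211 239  14  14 148] ((512.9762573242188, 29.817115783691406), (20.667810440063477, 20.89666175842285), 1.1123207807540894) 807.1
rails [ 178  193  138  125 8025] ((496.97650146484375, -12.834747314453125), (198.8890380859375, 223.35330200195312), 5.089895725250244) 862.3661
rails [171 194   7  78 144] ((534.0394287109375, 108.31593322753906), (130.480224609375, 2.92883563041687), 5.659987926483154) 858.0925
[[ 0.94   0.34  -0.001]
 [ 0.34  -0.94   0.001]
 [-0.    -0.002 -1.   ]]
```

View pics/crop.png

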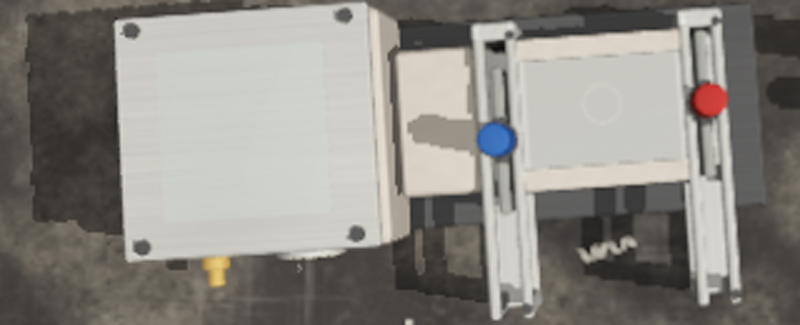

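The box is yawed about +5.1°, so the slide direction is (0.996, 0.089). After taking out the yaw, the knobs differ by about 15 mm along the slide, so the inner door looks ajar. I'll close the fingers, align the tool and travel to a point on the robot side of the blue knob.

Emit:
{"op": "drive_tool", "data": {
  "rows": [
    {"az":0.129,"claw":0},
    {"az":0.129,"claw":0},
    {"x":0.022,"y":-0.044},
    {"x":0.022,"y":-0.044},
    {"x":0.022,"y":-0.044},
    {"x":0.022,"y":-0.044},
    {"x":0.022,"y":-0.044},
    {"x":0.022,"y":-0.044},
    {"x":0.022,"y":-0.044},
    {"x":0.022,"y":-0.044},
    {"x":0.022,"y":-0.044},
    {"x":0.022,"y":-0.044}
  ],
  "squeeze": 10
}}

```text
$.rows[0]: bad value
```

Emit:
{"op": "drive_tool", "data": {
  "rows": [
    {"x":0,"y":0,"z":0,"ax":0,"ay":0,"az":0.129,"claw":0.001},
    {"x":0,"y":0,"z":0,"ax":0,"ay":0,"az":0.129,"claw":0.001}
  ],
  "squeeze": 10
}}

```text
t: 0.3
tcp_pos: [220.7, -611.0, 214.0]
ee_rot: [-0.001, 0.999, 0.042, -0.0]
contact_force: [0.2, -0.9, -0.2]
grip_width: 77.8
grip_force: 0.0
```

Emit:
{"op": "drive_tool", "data": {
  "rows": [
    {"x":0.022,"y":-0.044,"z":0,"ax":0,"ay":0,"az":0,"claw":0.001},
    {"x":0.022,"y":-0.044,"z":0,"ax":0,"ay":0,"az":0,"claw":0.001},
    {"x":0.022,"y":-0.044,"z":0,"ax":0,"ay":0,"az":0,"claw":0.001},
    {"x":0.022,"y":-0.044,"z":0,"ax":0,"ay":0,"az":0,"claw":0.001},
    {"x":0.022,"y":-0.044,"z":0,"ax":0,"ay":0,"az":0,"claw":0.001},
    {"x":0.022,"y":-0.044,"z":0,"ax":0,"ay":0,"az":0,"claw":0.001},
    {"x":0.022,"y":-0.044,"z":0,"ax":0,"ay":0,"az":0,"claw":0.001},
    {"x":0.022,"y":-0.044,"z":0,"ax":0,"ay":0,"az":0,"claw":0.001},
    {"x":0.022,"y":-0.044,"z":0,"ax":0,"ay":0,"az":0,"claw":0.001},
    {"x":0.022,"y":-0.044,"z":0,"ax":0,"ay":0,"az":0,"claw":0.001}
  ]
}}

```text
t: 1.3
tcp_pos: [401.2, -151.7, 214.6]
ee_rot: [0.0, 0.999, 0.044, 0.0]
contact_force: [0.5, -0.5, 1.3]
grip_width: 0.8
grip_force: 0.0
```

Emit:
{"op": "drive_tool", "data": {
  "rows": [
    {"x":0.015,"y":-0.034,"z":0,"ax":0,"ay":0,"az":0,"claw":0.001},
    {"x":0.015,"y":-0.034,"z":0,"ax":0,"ay":0,"az":0,"claw":0.001},
    {"x":0.015,"y":-0.034,"z":0,"ax":0,"ay":0,"az":0,"claw":0.001},
    {"x":0.015,"y":-0.034,"z":0,"ax":0,"ay":0,"az":0,"claw":0.001},
    {"x":0.015,"y":-0.034,"z":0,"ax":0,"ay":0,"az":0,"claw":0.001},
    {"x":0,"y":0,"z":0,"ax":0,"ay":0,"az":0,"claw":0.001}
  ]
}}

```text
t: 1.9
tcp_pos: [461.5, 27.4, 214.6]
ee_rot: [-0.001, 0.999, 0.048, 0.0]
contact_force: [0.5, 0.6, 0.1]
grip_width: 1.0
grip_force: 0.0
```

```bash
python3 - <<'E'
from h import *
from scipy.spatial.transform import Rotation as R
s=sense();im,d=read_camera("wrist");c=calibration("wrist");cv2.imwrite("pics/w1.png",im[:,:,::-1])
w,x,y,zz=s["ee_rot"];Rt=R.from_quat([x,y,zz,w]).as_matrix();T=np.array(c["T_tool_cam"])
print(s["t"],s["tcp_pos"].round(1) if hasattr(s["tcp_pos"],'round') else s["tcp_pos"],Rt.round(3))
hsv=cv2.cvtColor(im,cv2.COLOR_RGB2HSV)
for col,ok in(("blue",(hsv[...,0]>100)&(hsv[...,0]<130)),("red",(hsv[...,0]<6)|(hsv[...,0]>174))):
    m=(ok&(hsv[...,1]>130)&(hsv[...,2]>60)).astype(np.uint8)
    k,l,st,ce=cv2.connectedComponentsWithStats(m)
    for i in range(1,k):
        if st[i,4]<100: continue
        v,u=np.where((l==i)&(d>0))
        if len(u)==0: continue
        n=cv2.undistortPoints(np.c_[u,v].astype(float).reshape(-1,1,2),K(c),np.array(c["dist"])).reshape(-1,2)
        X=np.c_[n,np.ones(len(n))]*d[v,u][:,None]
        P=(X@T[:3,:3].T+T[:3,3])@Rt.T+np.array(s["tcp_pos"])
        t=P[P[:,2]>np.percentile(P[:,2],97)-6]
        print(col,st[i],"top",((t.min(0)+t.max(0))/2).round(1),t.min(0).round(),t.max(0).round(),len(t))
E
```

```text
1.9 [461.5  27.4 214.6] [[ 0.995  0.096  0.001]
 [ 0.096 -0.995  0.002]
 [ 0.001 -0.002 -1.   ]]
blue [267 135  27  29 607] top [513.6  29.6 133.3] [503.  19. 130.] [524.  40. 136.] 588
red [ 423  117   53   29 1276] top [ 541.7 -108.   133. ] [ 531. -119.  129.] [552. -97. 137.] 639
```

View pics/w1.png

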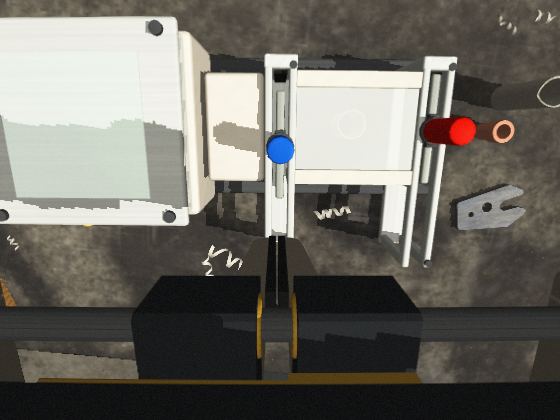

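The wrist view shows the blue knob at (280,150) dead ahead of the closed fingers and the red at (462,131). Both match the top-view positions to about 1 mm. I'll descend to z≈98.

Emit:
{"op": "drive_tool", "data": {
  "rows": [
    {"x":0,"y":0.002,"z":0.04,"ax":0,"ay":0,"az":0,"claw":0.001},
    {"x":0,"y":0,"z":0.04,"ax":0,"ay":0,"az":0,"claw":0.001},
    {"x":0,"y":0,"z":0.025,"ax":0,"ay":0,"az":0,"claw":0.001},
    {"x":0,"y":0,"z":0.011,"ax":0,"ay":0,"az":0,"claw":0.001},
    {"x":0,"y":0,"z":0,"ax":0,"ay":0,"az":0,"claw":0.001},
    {"x":0.01,"y":0,"z":0,"ax":0,"ay":0,"az":0,"claw":0.001},
    {"x":0.01,"y":0,"z":0,"ax":0,"ay":0,"az":0,"claw":0.001},
    {"x":0.005,"y":0,"z":0,"ax":0,"ay":0,"az":0,"claw":0.001},
    {"x":0,"y":0,"z":0,"ax":0,"ay":0,"az":0,"claw":0.001}
  ]
}}

```text
t: 2.85
tcp_pos: [487.4, 22.8, 99.4]
ee_rot: [-0.0, 0.999, 0.044, 0.001]
contact_force: [-0.5, 0.6, -0.5]
grip_width: 1.1
grip_force: 0.0
```

Emit:
{"op": "drive_tool", "data": {
  "rows": [
    {"x":0.003,"y":-0.003,"z":0,"ax":0,"ay":0,"az":0,"claw":0.001},
    {"x":0.003,"y":0,"z":0,"ax":0,"ay":0,"az":0,"claw":0.001},
    {"x":0.003,"y":0,"z":0,"ax":0,"ay":0,"az":0,"claw":0.001},
    {"x":0,"y":0,"z":0,"ax":0,"ay":0,"az":0,"claw":0.001}
  ]
}}

```text
t: 3.25
tcp_pos: [494.6, 26.6, 98.5]
ee_rot: [-0.0, 0.999, 0.044, -0.0]
contact_force: [-0.1, -1.0, 1.0]
grip_width: 1.0
grip_force: 0.0
```

Emit:
{"op": "drive_tool", "data": {
  "rows": [
    {"x":0.002,"y":0,"z":0,"ax":0,"ay":0,"az":0,"claw":0.001},
    {"x":0.002,"y":0,"z":0,"ax":0,"ay":0,"az":0,"claw":0.001},
    {"x":0.002,"y":0,"z":0,"ax":0,"ay":0,"az":0,"claw":0.001}
  ]
}}

```text
t: 3.55
tcp_pos: [500.3, 26.9, 98.5]
ee_rot: [0.0, 0.999, 0.044, -0.0]
contact_force: [-0.8, -0.1, 0.3]
grip_width: 1.1
grip_force: 0.7
```

Emit:
{"op": "drive_tool", "data": {
  "rows": [
    {"x":0.002,"y":0,"z":0,"ax":0,"ay":0,"az":0,"claw":0.001},
    {"x":0.002,"y":0,"z":0,"ax":0,"ay":0,"az":0,"claw":0.001}
  ]
}}

```text
t: 3.75
tcp_pos: [504.4, 27.3, 98.5]
ee_rot: [0.0, 0.999, 0.044, -0.0]
contact_force: [-1.3, 0.2, 0.5]
grip_width: 0.6
grip_force: 0.6
```

Emit:
{"op": "drive_tool", "data": {
  "rows": [
    {"x":0.002,"y":0,"z":0,"ax":0,"ay":0,"az":0,"claw":0.001}
  ]
}}

```text
t: 3.85
tcp_pos: [506.5, 27.5, 98.5]
ee_rot: [0.0, 0.999, 0.044, -0.0]
contact_force: [-2.3, 0.7, 0.1]
grip_width: 1.2
grip_force: 0.6
```

Emit:
{"op": "drive_tool", "data": {
  "rows": [
    {"x":0.001,"y":0,"z":0,"ax":0,"ay":0,"az":0,"claw":0.001},
    {"x":0,"y":0,"z":0,"ax":0,"ay":0,"az":0,"claw":0.001}
  ]
}}

```text
t: 4.05
tcp_pos: [507.6, 27.6, 98.5]
ee_rot: [0.0, 0.999, 0.044, 0.0]
contact_force: [-1.3, 0.5, -0.6]
grip_width: 1.0
grip_force: 0.3
```

Emit:
{"op": "drive_tool", "data": {
  "rows": [
    {"x":0.001,"y":0,"z":0,"ax":0,"ay":0,"az":0,"claw":0.001},
    {"x":0,"y":0,"z":0,"ax":0,"ay":0,"az":0,"claw":0.001}
  ]
}}

```text
t: 4.25
tcp_pos: [508.5, 27.6, 98.6]
ee_rot: [0.0, 0.999, 0.044, 0.0]
contact_force: [-0.9, 0.1, -1.0]
grip_width: 1.3
grip_force: 0.4
```

Emit:
{"op": "drive_tool", "data": {
  "rows": [
    {"x":0.0015,"y":0,"z":0,"ax":0,"ay":0,"az":0,"claw":0.001},
    {"x":0,"y":0,"z":0,"ax":0,"ay":0,"az":0,"claw":0.001}
  ]
}}

```text
t: 4.45
tcp_pos: [508.7, 27.6, 98.5]
ee_rot: [0.0, 0.999, 0.044, -0.001]
contact_force: [-4.6, -0.1, 3.1]
grip_width: 1.1
grip_force: 2.4
```

Emit:
{"op": "drive_tool", "data": {
  "rows": [
    {"x":0.0015,"y":0,"z":0,"ax":0,"ay":0,"az":0,"claw":0.001},
    {"x":0,"y":0,"z":0,"ax":0,"ay":0,"az":0,"claw":0.001}
  ]
}}

```text
t: 4.65
tcp_pos: [508.8, 27.6, 98.3]
ee_rot: [0.001, 0.999, 0.044, -0.003]
contact_force: [-8.8, -0.4, 6.8]
grip_width: 0.9
grip_force: 4.4
```

The door took a step of 3 mm commanded while the TCP stood still at x≈508.8 and the force rose to 8.8 N. That is firm against the stop, and it agrees with the shut position of about 529 mm expected from the red knob. I'll back off, lift, and cross to the far side of the red knob.

Emit:
{"op": "drive_tool", "data": {
  "rows": [
    {"x":-0.006,"y":0,"z":0,"ax":0,"ay":0,"az":0,"claw":0.001},
    {"x":-0.012,"y":0,"z":0,"ax":0,"ay":0,"az":0,"claw":0.001},
    {"x":-0.015,"y":0,"z":0,"ax":0,"ay":0,"az":0,"claw":0.001},
    {"x":0,"y":0,"z":-0.04,"ax":0,"ay":0,"az":0,"claw":0.001},
    {"x":0,"y":0,"z":-0.045,"ax":0,"ay":0,"az":0,"claw":0.001},
    {"x":0.023,"y":0.034,"z":0,"ax":0,"ay":0,"az":0,"claw":0.001},
    {"x":0.023,"y":0.034,"z":0,"ax":0,"ay":0,"az":0,"claw":0.001},
    {"x":0.023,"y":0.034,"z":0,"ax":0,"ay":0,"az":0,"claw":0.001},
    {"x":0.023,"y":0.034,"z":0,"ax":0,"ay":0,"az":0,"claw":0.001},
    {"x":0,"y":0,"z":0,"ax":0,"ay":0,"az":0,"claw":0.001}
  ]
}}

```text
t: 5.65
tcp_pos: [584.2, -108.3, 183.3]
ee_rot: [0.001, 0.999, 0.041, 0.001]
contact_force: [-0.8, -0.1, 0.2]
grip_width: 1.0
grip_force: 0.0
```

```bash
cat > look.py <<'E'
from h import *
im,d=read_camera("top");c=calibration("top")
hsv=cv2.cvtColor(im,cv2.COLOR_RGB2HSV);C={}
for col,ok in(("blue",(hsv[...,0]>100)&(hsv[...,0]<130)),("red",(hsv[...,0]<6)|(hsv[...,0]>174))):
    m=ok&(hsv[...,1]>130)&(hsv[...,2]>60)&(d>0);m[:,:150]=0
    v,u=np.where(m);P=pts(c,np.c_[u,v],d[v,u])
    t=P[abs(P[:,2]-135)<6]
    print(col,len(t),((t.min(0)+t.max(0))/2).round(1) if len(t) else "hidden")
cv2.imwrite("pics/t2.png",im[150:350,100:400,::-1].repeat(2,0).repeat(2,1))
s=sense();print(s["t"],s["tcp_pos"],s["contact_force"])
E
python3 look.py
```

```text
blue 143 [528.9  31.8 134.8]Traceback (most recent call last):
  File "look.py", line 6, in <module>
    v,u=np.where(m);P=pts(c,np.c_[u,v],d[v,u])
                      ~~~^^^^^^^^^^^^^^^^^^^^^
  File "h.py", line 7, in pts
    n=cv2.undistortPoints(np.array(uv,float).reshape(-1,1,2),K(c),np.array(c["dist"])).reshape(-1,2)
      ~~~~~~~~~~~~~~~~~~~^^^^^^^^^^^^^^^^^^^^^^^^^^^^^^^^^^^^^^^^^^^^^^^^^^^^^^^^^^^^^
cv2.error: OpenCV(4.12.0) /io/opencv/modules/calib3d/src/undistort.dispatch.cpp:347: error: (-215:Assertion failed) CV_IS_MAT(_src) && CV_IS_MAT(_dst) && (_src->rows == 1 || _src->cols == 1) && (_dst->rows == 1 || _dst->cols == 1) && _src->cols + _src->rows - 1 == _dst->rows + _dst->cols - 1 && (CV_MAT_TYPE(_src->type) == CV_32FC2 || CV_MAT_TYPE(_src->type) == CV_64FC2) && (CV_MAT_TYPE(_dst->type) == CV_32FC2 || CV_MAT_TYPE(_dst->type) == CV_64FC2) in function 'cvUndistortPointsInternal'
```

Blue is at x=528.9, shut and undisturbed by the retreat. I'll descend behind the red knob.

Emit:
{"op": "drive_tool", "data": {
  "rows": [
    {"x":0,"y":-0.004,"z":0.04,"ax":0,"ay":0,"az":0,"claw":0.001},
    {"x":0,"y":0,"z":0.03,"ax":0,"ay":0,"az":0,"claw":0.001},
    {"x":0,"y":0,"z":0.015,"ax":0,"ay":0,"az":0,"claw":0.001},
    {"x":0,"y":0,"z":0,"ax":0,"ay":0,"az":0,"claw":0.001}
  ]
}}

```text
t: 6.1
tcp_pos: [579.9, -97.3, 96.8]
ee_rot: [-0.001, 0.999, 0.045, -0.002]
contact_force: [0.1, -0.4, 0.1]
grip_width: 1.1
grip_force: 0.0
```

Emit:
{"op": "drive_tool", "data": {
  "rows": [
    {"x":-0.01,"y":0,"z":0,"ax":0,"ay":0,"az":0,"claw":0.001},
    {"x":-0.005,"y":0,"z":0,"ax":0,"ay":0,"az":0,"claw":0.001},
    {"x":-0.004,"y":0,"z":0,"ax":0,"ay":0,"az":0,"claw":0.001},
    {"x":-0.004,"y":0,"z":0,"ax":0,"ay":0,"az":0,"claw":0.001},
    {"x":-0.004,"y":0,"z":0,"ax":0,"ay":0,"az":0,"claw":0.001},
    {"x":-0.004,"y":0,"z":0,"ax":0,"ay":0,"az":0,"claw":0.001}
  ]
}}

```text
t: 6.7
tcp_pos: [551.4, -101.2, 99.2]
ee_rot: [0.0, 0.999, 0.044, 0.001]
contact_force: [1.3, -0.6, 1.5]
grip_width: 0.5
grip_force: 0.7
```

Emit:
{"op": "drive_tool", "data": {
  "rows": [
    {"x":-0.006,"y":0.001,"z":0,"ax":0,"ay":0,"az":0,"claw":0.001},
    {"x":-0.006,"y":0.001,"z":0,"ax":0,"ay":0,"az":0,"claw":0.001},
    {"x":-0.006,"y":0.001,"z":0,"ax":0,"ay":0,"az":0,"claw":0.001},
    {"x":-0.006,"y":0,"z":0,"ax":0,"ay":0,"az":0,"claw":0.001},
    {"x":-0.006,"y":0,"z":0,"ax":0,"ay":0,"az":0,"claw":0.001},
    {"x":-0.006,"y":0,"z":0,"ax":0,"ay":0,"az":0,"claw":0.001},
    {"x":-0.006,"y":0,"z":0,"ax":0,"ay":0,"az":0,"claw":0.001},
    {"x":-0.006,"y":0,"z":0,"ax":0,"ay":0,"az":0,"claw":0.001},
    {"x":-0.004,"y":0,"z":0,"ax":0,"ay":0,"az":0,"claw":0.001}
  ]
}}

```text
t: 7.6
tcp_pos: [498.7, -108.8, 98.5]
ee_rot: [0.0, 0.999, 0.044, -0.0]
contact_force: [1.7, 0.2, -0.6]
grip_width: 1.0
grip_force: 0.7
```

Emit:
{"op": "drive_tool", "data": {
  "rows": [
    {"x":-0.002,"y":0,"z":0,"ax":0,"ay":0,"az":0,"claw":0.001},
    {"x":-0.002,"y":0,"z":0,"ax":0,"ay":0,"az":0,"claw":0.001},
    {"x":0,"y":0,"z":0,"ax":0,"ay":0,"az":0,"claw":0.001}
  ]
}}

```text
t: 7.9
tcp_pos: [495.1, -109.2, 98.6]
ee_rot: [0.0, 0.999, 0.044, -0.0]
contact_force: [0.4, -0.3, -0.1]
grip_width: 1.0
grip_force: 0.0
```

Emit:
{"op": "drive_tool", "data": {
  "rows": [
    {"x":-0.0015,"y":0,"z":0,"ax":0,"ay":0,"az":0,"claw":0.001},
    {"x":-0.0015,"y":0,"z":0,"ax":0,"ay":0,"az":0,"claw":0.001},
    {"x":0,"y":0,"z":0,"ax":0,"ay":0,"az":0,"claw":0.001}
  ]
}}

```text
t: 8.2
tcp_pos: [492.7, -109.4, 98.6]
ee_rot: [0.0, 0.999, 0.044, 0.0]
contact_force: [2.0, 0.0, -1.4]
grip_width: 0.9
grip_force: 1.0
```

Emit:
{"op": "drive_tool", "data": {
  "rows": [
    {"x":-0.0015,"y":0,"z":0,"ax":0,"ay":0,"az":0,"claw":0.001},
    {"x":0,"y":0,"z":0,"ax":0,"ay":0,"az":0,"claw":0.001}
  ]
}}

```text
t: 8.4
tcp_pos: [492.7, -109.4, 98.8]
ee_rot: [0.0, 0.999, 0.044, 0.002]
contact_force: [6.5, 0.4, -4.6]
grip_width: 1.2
grip_force: 3.0
```

Emit:
{"op": "drive_tool", "data": {
  "rows": [
    {"x":-0.0015,"y":0,"z":0,"ax":0,"ay":0,"az":0,"claw":0.001},
    {"x":0,"y":0,"z":0,"ax":0,"ay":0,"az":0,"claw":0.001}
  ]
}}

```text
t: 8.6
tcp_pos: [492.7, -109.4, 99.0]
ee_rot: [0.0, 0.999, 0.045, 0.003]
contact_force: [9.6, 1.2, -7.2]
grip_width: 1.0
grip_force: 4.7
```

The outer door is at its end stop: the TCP stays at x=492.7 while the force builds to 9.6 N. I'll back off, rise clear and check.

Emit:
{"op": "drive_tool", "data": {
  "rows": [
    {"x":0.006,"y":0,"z":0,"ax":0,"ay":0,"az":0,"claw":0.001},
    {"x":0.012,"y":0,"z":0,"ax":0,"ay":0,"az":0,"claw":0.001},
    {"x":0.012,"y":0,"z":0,"ax":0,"ay":0,"az":0,"claw":0.001},
    {"x":0,"y":0,"z":-0.04,"ax":0,"ay":0,"az":0,"claw":0.001},
    {"x":0,"y":0,"z":-0.045,"ax":0,"ay":0,"az":0,"claw":0.001},
    {"x":0,"y":0,"z":-0.03,"ax":0,"ay":0,"az":0,"claw":0.001},
    {"x":0,"y":0.045,"z":0,"ax":0,"ay":0,"az":0,"claw":0.001},
    {"x":0,"y":0.045,"z":0,"ax":0,"ay":0,"az":0,"claw":0.001},
    {"x":0,"y":0.045,"z":0,"ax":0,"ay":0,"az":0,"claw":0.001},
    {"x":0,"y":0.045,"z":0,"ax":0,"ay":0,"az":0,"claw":0.001},
    {"x":0,"y":0,"z":0,"ax":0,"ay":0,"az":0,"claw":0.001},
    {"x":0,"y":0,"z":0,"ax":0,"ay":0,"az":0,"claw":0.001}
  ]
}}

```text
t: 9.8
tcp_pos: [535.2, -286.9, 212.9]
ee_rot: [-0.001, 0.999, 0.043, -0.001]
contact_force: [0.4, 0.3, 0.2]
grip_width: 0.9
grip_force: 0.0
```

```bash
python3 look.py
```

```text
blue 143 [528.9  31.9 134.4]
red 135 [ 471.9 -112.5  135. ]
9.85 [ 535.58265681 -285.19932247  213.12144319] [-0.39850192 -0.02840756  0.41719109]
```

View pics/t2.png

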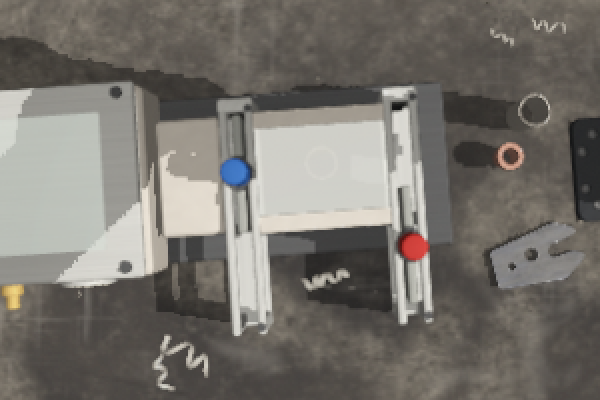

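The picture shows the blue knob at crop (236,171), still shut. The red knob is at crop (413,247) and has moved 70 mm to fully open, and the arm is clear.

```bash
python3 -c "
from bench import *
print(finish_job())"
```

```text
the job is handed in; nothing more can be done
None
```

The job is handed in: the inner door was about 15 mm ajar, so I pressed it shut until it held firm at about 9 N; then I slid the outer door 70 mm to its end stop, with the inner door still shut and the arm touching nothing.

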